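Clamp a stain bottle with the outer ring of a double knob

TASK

Stand the larger of the two small brown bottles upright in the bottle clamp, in front of the V block, and let go of it. Then turn only the big outer ring of the clamp's double knob clockwise until the jaw has pushed the bottle home into the V and holds it snugly, with about 10 N on the V block and never more than 20 N; the small inner knob is already set and must stay just as it is. Leave the other things on the bench alone.

Things in the scene. Friction and masses are not known exactly. Their poses are not given: they have to be found in the camera images.
- bottle_center (a point): the bottle to clamp: brown glass, round, 34 mm in diameter, 78 mm tall, 50 to 85 g, with a ribbed pale screw cap (the top 14 mm or so); this point is at its centre, half-way up (39 mm above its underside). Starts upright on the bench.
- v_block: aluminium V block of the bottle clamp, 30 mm high, 46 mm wide, with an upright 90 degree V. Its origin is on the clamp's bed (10 mm above the bench) exactly under the axis of a bottle seated in the V; x is across the clamp, +y points from the V towards the jaw and the double knob, z up. Only the inner knob shifts it.
- clamp: the bottle clamp, fixed: a dark base plate 90 x 210 x 10 mm, origin at the centre of its underside, axes as the V block's, which lies about 41 mm to -y. The flat upright jaw, 38 mm wide, top 33 mm above the bench, faces the V; its face starts 7 to 16 mm clear of a seated bottle (how far is not told). Behind it, from y = +2 mm on, a grey gearbox 45 mm high carries the knobs.
- ring_center (a point): centre of the outer ring of the double knob, on the upright axis of both knobs, 75 mm above the bench, about 104 mm from the V block's origin along +y. The ring is black, ribbed, 56 mm in diameter, 24 mm high, on a 38 mm wide neck; the gearbox top is 30 mm below this point. The small inner knob, aluminium, 27 mm wide, stands out of its top, up to 26 mm above this point.
- outer_ring (a joint): angle of the outer ring, rad, grows clockwise seen from above, -0.1 to 1.75; each rad drives the jaw 12 mm towards the V block. It turns stiffly (0.28 N m of friction while turning, which fades when the hand stops) and stays where it is left; once the bottle is home in the V, each N on it adds 0.012 N m, which does not fade; the jaw is sprung, 7 N more per 0.1 rad.
- inner_knob (a joint): angle of the small inner knob, rad, growing clockwise seen from above; it turns easily (0.04 N m). It is the fine trim of the V block (0.8 mm per rad towards the jaw), is already set, anywhere from -1.2 to 1.2, and must not be turned.
- inner_mark (a point): a mark on top of the inner knob, 10 mm from its axis, 101 mm above the bench; moves only if the inner knob is turned
- small_bottle_center (a point): a smaller brown bottle, 26 mm in diameter, 62 mm tall, dark cap; the point is half-way up. A bystander, to be left alone.
- timer: flat white bench timer, 68 x 68 x 19 mm, origin at the centre of its underside; a bystander
- petri: petri dish, 91 mm in diameter, 16 mm high, origin at the centre of its underside; a bystander
Things that resemble listed ones, but are neither listed nor needed, are in the scene too. Leave any orange or yellow look-alike of the part that bears bottle_center alone.

How it is judged (in metres and radians):
On the way, in this order (a step that is already met when the one before it is completed fails the run):
1. the bottle stands upright on the clamp's bed between V block and jaw, let go (x of bottle_center in the frame of v_block between -0.012 and 0.012 m and y of bottle_center in the frame of v_block between -0.004 and 0.018 m and z of bottle_center in the frame of v_block below 0.043 m and angle between bottle_center's own z axis and vertical below 0.1 rad and contact force between the fingers and bottle below 0.1 N), for 0.2 s.
2. the jaw presses the bottle into the V with 4 to 20 N (contact force between bottle and v_block between 4 and 20 N and contact force between each of the arm, the fingers and bottle below 0.1 N), for 0.3 s.
At the end, for the whole second after the job is handed in: The bottle stands upright (within 4 degrees) on the clamp's bed, at rest, its axis within 3 mm of the seated place in the V, pressed on the V block with 4 to 20 N; the inner knob has not been turned (its mark within 2 mm of where it was) (contact force between bottle and v_block between 4 and 20 N and x of bottle_center in the frame of v_block between -0.003 and 0.003 m and y of bottle_center in the frame of v_block between -0.004 and 0.003 m and z of bottle_center in the frame of v_block below 0.043 m and angle between bottle_center's own z axis and vertical below 0.07 rad and linear speed of bottle below 0.01 m/s and distance of inner_mark from where it was at the start of the episode below 0.002 m); the robot touches nothing.
It fails at once if the bottle is squeezed on the V block with more than 25 N (contact force between bottle and v_block above 25 N).
It fails at once if the inner knob is turned (its mark moves more than 2 mm) (distance of inner_mark from where it was at the start of the episode above 0.002 m).
It fails at once if a bystander is shifted by more than 20 mm (distance of any of small_bottle_center, timer, petri from where it was at the start of the episode above 0.02 m).
It also fails if it takes over 72 s, if anything falls off the work surface, if the arm or the gripper's body presses on something with over 40 N, if the wrist force passes 120 N, or if a joint passes its speed limit or range.

ROBOT

A 6-joint arm with a two-finger parallel gripper is mounted at the origin on a cart in front of the work surface, level with it; the furniture and walls round the work are solid. World frame = base frame: x ahead of the robot, y to its left, z up, the work surface at z = 0. Lengths are in mm, angles in degrees, forces in N, time in s.
With the tool pointing down it reaches from about 300 to 850 mm from the base axis. Payload 4.2 kg.
Tool frame: the origin (TCP) lies at the very end of the fingers, on their centre line; the grasp point (between the pads) lies 19 mm behind it (env.grasp_offset is the distance from the TCP to the grasp point, in mm); z points along the fingers, y is the line along which they close (so a half turn about z gives the same grasp; the last joint's range is limited). The gripper opens to 91 mm and grips with 3 to 60 N. Pads are 32 mm wide; open, the fingers measure 118 mm over their backs; the gripper's body (76 mm by 178 mm) begins 60 mm behind the grasp point.
Start: joints at [-77.349, 18.312, 89.639, -0, 72.044, -1.146], TCP at [137.128, -558.426, 213.976] pointing down, gripper open.
Joint ranges: [-177.97, 177.97], [-48.28, 115.42], [12.27, 149.76], [-77.06, 257.06], [2.81, 150.46], [-146.56, 146.56]. Speed limits (degrees/s): [147.25, 147.25, 180, 180, 180, 180].

INTERFACE

Orientations are given as [roll, pitch, yaw] about the fixed x, y, z axes, in that order (R = Rz(yaw) Ry(pitch) Rx(roll)).
In Python, from workcell import env, eyes gives the robot as it stands.
- The arm moves only by the tool send_rows, never from a script. Its arguments are lists of equal length, an entry for each row: "grip": the opening, from -1 (shut) to 1 (fully open), so that 0 is half open; "xyz": the shift along the world's x, y, z in m, a list of three; "yaw": the turn about the world's z in degrees. A call has 1 to 8 rows; each row is the pose to reach, as a shift and turn from the pose commanded when the call began; what a row does not reach only later rows make up. A row lasts 1/12 s, in which the tool goes at most 41.7 mm and 7.16 degrees, less where a joint would pass 70% of its speed; a pose out of reach is approached as far as the arm can. A call with a gripper value outside its range is refused whole. The fingers move at their own pace and stop on an object; "grip_force" is the grip in N (left out, the last holds). Time passes only in rows, so rows that repeat a pose let the fingers close. It gives the time, the measured TCP pose, the force, the opening and the grip force at its end, in the units of the state.
- env.state(): the state, without advancing time (a new reading comes with each control period).
- eyes.grab_frame(name): name is "scene" or "top"; returns a dict with "frame" (420x560x3 uint8, red, green, blue), "fx", "fy", "cx", "cy" (pixels), "D" ([k1, k2, p1, p2, k3] as OpenCV has them; the pictures are not rectified), "pose" (4x4, takes a point from camera to world coordinates). Camera axes: x right, y down, z forward; pixel columns grow to the right and rows downward; lengths in mm; the calibration is good to about 2 mm. A picture is of the moment at which its call begins. There is no depth.
- env.job_done(): hands the job in; it is judged then, once.
The state is a dict: "time_s": time; "qpos": joint angles; "qvel": joint speeds; "effort": joint torques, N m; "ee_pos": TCP position; "ee_rot": TCP orientation; "force": force on the tool from outside, world axes, zero at the start; "torque": the same for the moment, N m; "gripper_width": finger opening in mm; "gripper_force": force on a finger pad.
Only numpy, scipy, OpenCV 4.12 (cv2) and the standard library are available. Lean on these libraries where they do the work, as an engineer would, in place of code of your own. Each camera call takes 0.05 s, during which the arm holds its last target. There are 200 camera calls.

## Working session

There is one attempt and no reset: what is moved stays moved. The work goes in short steps, Python scripts to look and compute and a tool call to move; the robot and the scene stay as the last step left them, time stands still between calls to the robot, and variables do not carry over. Pictures are saved under pics/ and viewed, at most 10 in all, crops included, and the job is handed in when it is done.

Besides the shell and the picture viewer there is one more tool, called after "Call:" as a command line: name --pt "numbers of a row" for each row, then --argument value for the rest. send_rows: Moves the arm, as the interface text tells. Its arguments: {"type":"object","properties":{"grip":{"type":"array"},"xyz":{"type":"array"},"yaw":{"type":"array"},"grip_force":{"type":"number"}},"required":["grip","xyz","yaw"]}

```bash
mkdir -p pics; ls; cat > h.py <<'E'
import numpy as np, cv2
from workcell import env, eyes
def ray(f,u,v):
    K=np.array([[f['fx'],0,f['cx']],[0,f['fy'],f['cy']],[0,0,1.]])
    p=cv2.undistortPoints(np.array([[[u,v]]],float),K,np.array(f['D'],float))[0,0]
    T=np.array(f['pose']);d=T[:3,:3]@np.array([p[0],p[1],1]);return T[:3,3],d
def onz(f,u,v,z):
    o,d=ray(f,u,v);return o+d*(z-o[2])/d[2]
def proj(f,P):
    K=np.array([[f['fx'],0,f['cx']],[0,f['fy'],f['cy']],[0,0,1.]])
    T=np.linalg.inv(np.array(f['pose']))
    r,_=cv2.Rodrigues(T[:3,:3]);return cv2.projectPoints(np.array(P,float).reshape(-1,3),r,T[:3,3],K,np.array(f['D'],float))[0][:,0]
E
python3 - <<'E'
from h import *
import pickle
fs={}
for n in("scene","top"):
    f=eyes.grab_frame(n);fs[n]=f
    print(n,np.round(f['pose'],3).tolist(),f['fx'],f['D'])
pickle.dump(fs,open('f0.pkl','wb'))
im=np.vstack([fs['scene']['frame'],fs['top']['frame']])
for n in fs: cv2.imwrite(f'pics/{n}0.png',cv2.resize(fs[n]['frame'][:,:,::-1],(800,600),interpolation=cv2.INTER_CUBIC))
print(env.state())
E
```

```text
pics
scene [[-0.799, -0.344, 0.494, 143.017], [-0.602, 0.461, -0.652, 456.022], [-0.004, -0.818, -0.575, 585.137], [0.0, 0.0, 0.0, 1.0]] 397.0260201480936 [-0.03218455  0.          0.          0.          0.        ]
top [[-0.0, -0.981, 0.195, 340.968], [-1.0, -0.003, -0.015, -127.658], [0.015, -0.195, -0.981, 1194.345], [0.0, 0.0, 0.0, 1.0]] 429.9709222551686 [-0.10606933  0.          0.          0.          0.        ]
{'time_s': 0.1, 'qpos': array([-7.73501806e+01,  1.83474969e+01,  8.96990331e+01, -1.29698812e-03,
        7.20431272e+01, -1.14601000e+00]), 'qvel': array([ 0.03238624, -0.14665848, -0.19147257, -0.04743614,  0.04044086,
        0.00469494]), 'effort': array([ 2.25592935e-04, -4.13333237e+01, -2.32509899e+01,  7.27583771e-02,
        4.21717193e-02, -6.72229044e-05]), 'ee_pos': array([ 137.01148013, -557.97992522,  213.21176572]), 'ee_rot': array([-1.79910336e+02, -5.60237138e-04,  1.37962298e+01]), 'force': array([ 0.04627643,  0.43617257, -0.44005187]), 'torque': array([ 0.04827494, -0.03623244, -0.01513842]), 'gripper_force': 0.0, 'gripper_width': 91.3641968221672}
```

View pics/scene0.png

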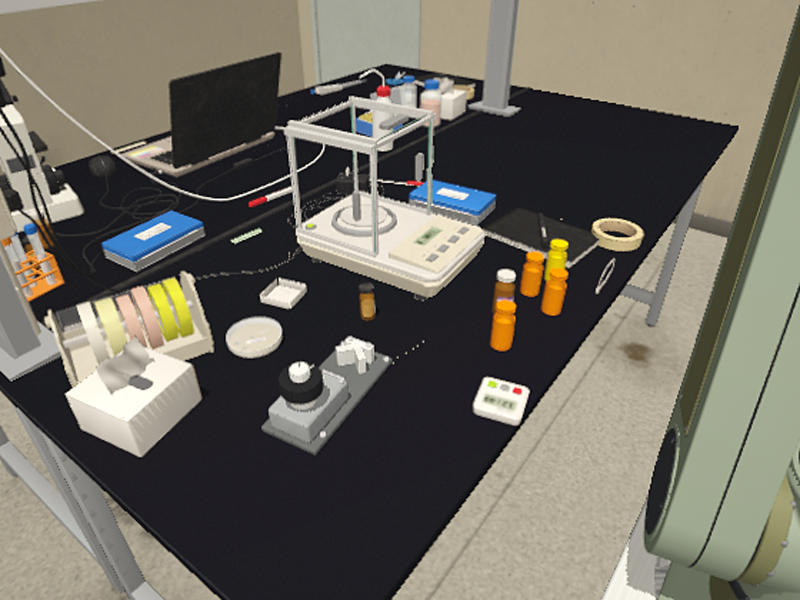

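View pics/top0.png

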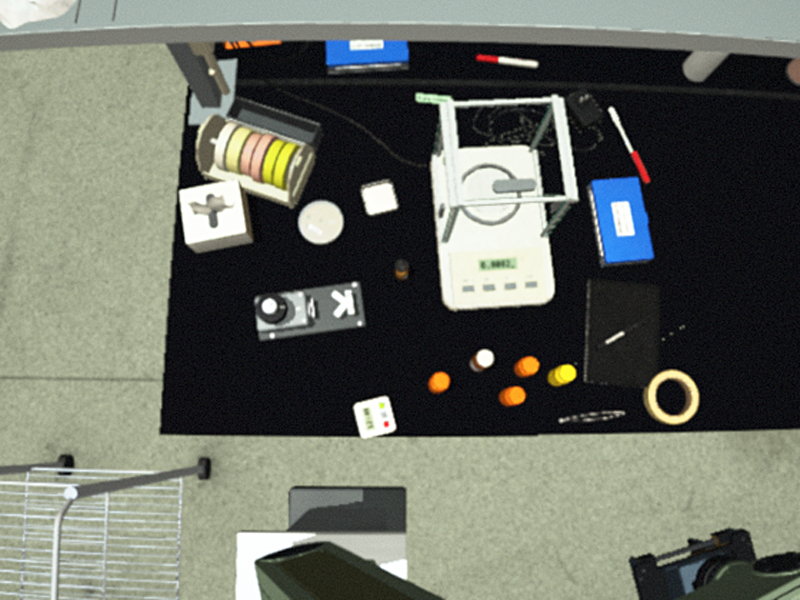

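Scene view (800x600 pixels), things that could be taken for the bottle:
- Brown bottle with pale cap: scene (505,285), top (482,360).
- Small brown bottle with dark cap: scene (367,302), top (402,268).
- Orange bottles: top (438,382), (526,365) and (512,396).
- Yellow bottle: top (562,375).

I choose the brown one with the pale cap. The clamp is at top (310,310), with the knob at (270,307) and the V at (345,302). Next is a close crop plus measurements.

```bash
python3 - <<'E'
from h import *
import pickle
fs=pickle.load(open('f0.pkl','rb'))
t=fs['top']['frame'];s=fs['scene']['frame']
def cr(im,x0,y0,w,h,k): return cv2.resize(im[y0:y0+h,x0:x0+w,::-1],(w*k,h*k),interpolation=cv2.INTER_NEAREST)
a=cr(t,170,190,90,55,4);b=cr(t,290,230,90,55,4)
c=cr(s,175,225,110,95,4)[:,:];d=cr(s,325,160,90,95,3)
o=np.zeros((600,720,3),np.uint8);o[:220,:360]=a;o[:220,360:]=b;o[220:600,:440]=c;o[220:505,440:710]=d
cv2.imwrite('pics/crop1.png',o)
T=fs['top']
g=t.astype(int)
def comps(f,mask,x0,y0,w,h,z,mn=8):
    m=np.zeros(mask.shape,np.uint8);m[y0:y0+h,x0:x0+w]=mask[y0:y0+h,x0:x0+w]
    n,l,st,ce=cv2.connectedComponentsWithStats(m)
    for i in range(1,n):
        if st[i,4]>=mn: print(st[i].tolist(),ce[i].round(2),onz(f,*ce[i],z).round(1))
print('cap top');comps(T,g.min(2)>150,325,240,25,25,78)
gs=s.astype(int)
print('cap scene');comps(fs['scene'],gs.min(2)>140,340,180,30,30,71)
print('inner');comps(T,g.min(2)>170,175,200,35,30,101)
print('ring');comps(T,g.max(2)<50,178,200,35,35,87)
print('plate')
m=((g.min(2)>35)).astype(np.uint8);mm=np.zeros_like(m);mm[192:243,172:260]=m[192:243,172:260]
mm=cv2.morphologyEx(mm,cv2.MORPH_CLOSE,np.ones((9,9)))
cs,_=cv2.findContours(mm,cv2.RETR_EXTERNAL,cv2.CHAIN_APPROX_NONE);c=max(cs,key=cv2.contourArea)
bx=cv2.boxPoints(cv2.minAreaRect(c));print(bx)
P=np.array([onz(T,*p,10) for p in bx]);print(P.round(1),P.mean(0).round(1),[np.linalg.norm(P[i]-P[i-1]).round(1) for i in range(4)])
E
```

```text
cap top
[334, 245, 11, 12, 109] [339.05 250.28] [ 471.7 -301.7   78. ]
cap scene
[348, 188, 13, 10, 102] [353.97 192.55] [ 471.7 -302.7   71. ]
inner
[198, 204, 12, 25, 128] [206.   215.77] [558.4  45.3 101. ]
[183, 209, 11, 10, 83] [187.95 213.76] [563.6  92.6 101. ]
[180, 223, 13, 7, 48] [184.75 227.1 ] [528.4  99.5 101. ]
ring
[178, 200, 35, 26, 246] [192.47 205.83] [587.8  84.3  87. ]
[178, 214, 2, 7, 8] [178.12 216.75] [558.3 121.2  87. ]
[178, 222, 3, 13, 20] [178.5  229.65] [524.  118.6  87. ]
plate
[[175.61998 206.33998]
 [251.64    195.47997]
 [256.3     228.09996]
 [180.27998 238.95998]]
[[603.4 147.   10. ]
 [635.5 -67.9  10. ]
 [541.8 -82.1  10. ]
 [510.4 129.6  10. ]] [572.8  31.7  10. ] [np.float64(94.6), np.float64(217.3), np.float64(94.8), np.float64(214.0)]
```

View pics/crop1.png

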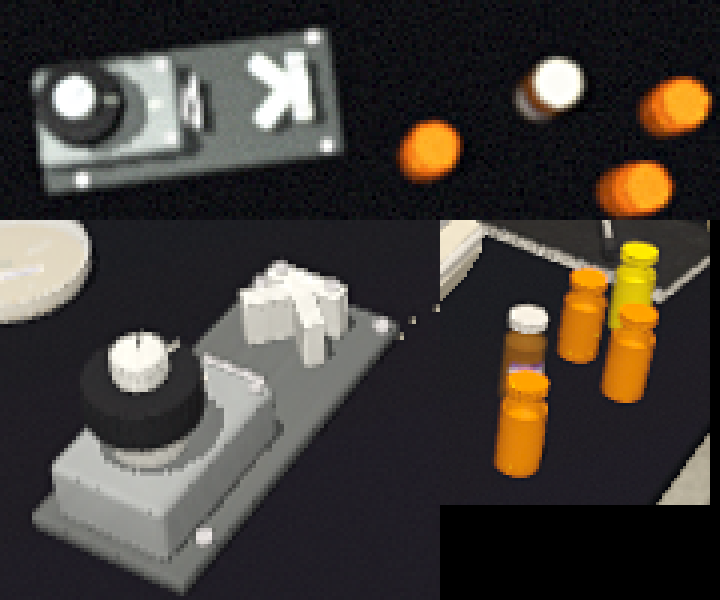

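The close crop confirms the choice: the bottle with brown glass and a white ribbed cap, with an orange look-alike standing in front of it in the scene view. It is at about (472,-302). The clamp is yawed about 8.5°, with the V origin at about (579,-10) and the ring axis at about (563,93). I'll move above the bottle first.

Call:
send_rows --grip '[0.4,0.4,0.4,0.4,0.4,0.4,0.4,0.4]' --pt "0.03 0.023 0" --pt "0.07 0.054 0" --pt "0.11 0.084 0" --pt "0.15 0.115 0" --pt "0.18 0.138 0" --pt "0.21 0.16 0" --pt "0.24 0.184 0" --pt "0.27 0.206 0" --yaw '[7,14,21,28,35,42,49,56]' --grip_force 15

```text
time_s: 0.77
ee_pos: [400.0, -356.7, 213.7]
ee_rot: [-180.0, -0.0, 70.1]
force: [0.8, -0.3, 1.0]
gripper_width: 63.9
gripper_force: 0.0
```

Call:
send_rows --grip '[0.4,0.4,0.4,0.4,0.4,0.4,0.4,0.4]' --pt "0.03 0.023 0" --pt "0.06 0.046 0" --pt "0.065 0.05 0" --pt "0.065 0.05 -0.03" --pt "0.065 0.05 -0.06" --pt "0.065 0.05 -0.06" --pt "0.065 0.05 -0.06" --pt "0.065 0.05 -0.06" --yaw '[7,14,20,20,20,20,20,20]'

```text
time_s: 1.43
ee_pos: [464.5, -309.1, 155.1]
ee_rot: [179.9, 0.0, 89.8]
force: [0.3, -0.6, 0.1]
gripper_width: 64.1
gripper_force: 0.0
```

Call:
send_rows --grip '[0.4,0.4,0.4]' --pt "0 0 0" --pt "0 0 0" --pt "0 0 0" --yaw '[0,0,0]'

```text
time_s: 1.68
ee_pos: [464.5, -309.1, 155.4]
ee_rot: [179.9, 0.1, 89.8]
force: [0.8, 0.5, -0.7]
gripper_width: 64.0
gripper_force: 0.0
```

Call:
send_rows --grip '[0.4,0.4,0.4,0.4,0.4,0.4,0.4]' --pt "0.0075 0.007 0" --pt "0.0075 0.007 -0.03" --pt "0.0075 0.007 -0.06" --pt "0.0075 0.007 -0.08" --pt "0.0075 0.007 -0.1" --pt "0.0075 0.007 -0.12" --pt "0.0075 0.007 -0.12" --yaw '[0,0,0,0,0,0,0]'

```text
time_s: 2.27
ee_pos: [469.8, -299.6, 30.7]
ee_rot: [-179.7, -0.2, 89.8]
force: [-0.3, 0.5, -0.8]
gripper_width: 63.9
gripper_force: 0.0
```

Call:
send_rows --grip '[-0.4,-0.4,-0.4,-0.4,-0.4,-0.4,-0.4,-0.4]' --pt "0 0 0" --pt "0 0 0" --pt "0 0 0" --pt "0 0 0" --pt "0 0 0" --pt "0 0 0" --pt "0 0 0" --pt "0 0 0" --yaw '[0,0,0,0,0,0,0,0]'

```text
time_s: 2.93
ee_pos: [472.0, -301.9, 35.0]
ee_rot: [179.9, 0.1, 89.8]
force: [0.0, -0.3, 5.6]
gripper_width: 33.1
gripper_force: 15.0
```

Call:
send_rows --grip '[-0.4,-0.4,-0.4,-0.4,-0.4,-0.4,-0.4,-0.4]' --pt "0 0 0.02" --pt "0 0 0.05" --pt "0 0 0.08" --pt "0 0 0.11" --pt "0.01 0.028 0.12" --pt "0.022 0.062 0.12" --pt "0.034 0.095 0.12" --pt "0.045 0.126 0.12" --yaw '[0,0,0,0,0,0,3,6]'

```text
time_s: 3.6
ee_pos: [516.6, -174.1, 154.2]
ee_rot: [180.0, -0.0, 95.9]
force: [0.6, -1.1, -0.5]
gripper_width: 33.3
gripper_force: 15.0
```

Call:
send_rows --grip '[-0.4,-0.4,-0.4,-0.4,-0.4,-0.4,-0.4,-0.4]' --pt "0.012 0.034 0" --pt "0.024 0.067 0" --pt "0.036 0.1 0" --pt "0.048 0.134 0" --pt "0.058 0.162 0" --pt "0.061 0.171 0" --pt "0.061 0.171 0" --pt "0.061 0.171 0" --yaw '[2.7,2.7,2.7,2.7,2.7,2.7,2.7,2.7]'

```text
time_s: 4.27
ee_pos: [577.0, -4.8, 153.6]
ee_rot: [-179.9, 0.0, 98.6]
force: [-1.6, 0.9, -0.9]
gripper_width: 32.9
gripper_force: 15.0
```

```bash
python3 - <<'E'
from h import *
s=env.state();print(s['ee_pos'],s['ee_rot'],s['gripper_width'],s['time_s'])
o=[]
f=eyes.grab_frame('top');a=f['frame'].copy()
g=eyes.grab_frame('scene');b=g['frame'].copy()
import pickle;pickle.dump((f,g),open('f1.pkl','wb'))
V=np.array([578.8,-10,0]);y=np.array([-.148,.989,0]);x=np.array([.989,.148,0])
pts=[V+[0,0,10],V+[0,0,40],V+104*y+[0,0,101],V+104*y+[0,0,87],V+41*y+45*x+105*y+[0,0,10],V+41*y-45*x+105*y+[0,0,10],V+41*y+45*x-105*y+[0,0,10],V+41*y-45*x-105*y+[0,0,10]]
for im,ff in((a,f),(b,g)):
    big=cv2.resize(im,None,fx=4,fy=4,interpolation=cv2.INTER_CUBIC)
    for p in proj(ff,pts): cv2.circle(big,tuple(int(v) for v in (p+.5)*4),3,(255,0,0),-1)
    o.append(big)
A=o[0][4*185:4*250,4*168:4*268];B=o[1][4*215:4*320,4*165:4*285]
c=np.zeros((600,800,3),np.uint8);B=B[:600];
c[:260,:400]=A;c[:420,400:]=cv2.resize(B,None,fx=400/480,fy=400/480)[:420][:350] if 0 else 0
r=cv2.resize(B,None,fx=400/480,fy=400/480);c[:r.shape[0],400:400+r.shape[1]]=r
cv2.imwrite('pics/c2.png',c[:360,:,::-1])
E
```

```text
[577.00018853  -4.79861057 153.58391343] [-1.79929442e+02  3.77727154e-02  9.85602412e+01] 32.93448494479989 4.2667
```

View pics/c2.png

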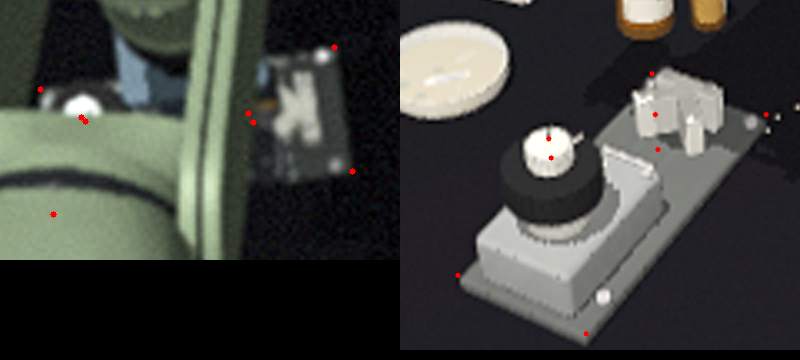

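The overlays match the plate corners and the knob, and the bottle hangs upright at scene crop (645,15). I'll lower it into the clamp.

Call:
send_rows --grip '[-0.4,-0.4,-0.4,-0.4,-0.4,-0.4,-0.4,-0.4]' --pt "0.001 0 -0.02" --pt "0.001 0 -0.045" --pt "0.001 0 -0.07" --pt "0.001 0 -0.085" --pt "0.001 0 -0.095" --pt "0.001 0 -0.1" --pt "0.001 0 -0.1" --pt "0.001 0 -0.1" --yaw '[0,0,0,0,0,0,0,0]'

```text
time_s: 5.03
ee_pos: [579.1, -5.1, 54.7]
ee_rot: [179.9, 0.0, 98.5]
force: [-0.0, -0.4, 0.0]
gripper_width: 33.0
gripper_force: 15.0
```

Call:
send_rows --grip '[-0.4,-0.4,-0.4,-0.4,-0.4]' --pt "0 0 -0.003" --pt "0 0 -0.006" --pt "0 0 -0.0085" --pt "0 0 -0.0085" --pt "0 0 -0.0085" --yaw '[0,0,0,0,0]'

```text
time_s: 5.45
ee_pos: [578.5, -4.4, 45.5]
ee_rot: [180.0, 0.0, 98.5]
force: [-0.3, -0.4, -1.1]
gripper_width: 33.0
gripper_force: 15.0
```

Call:
send_rows --grip '[-0.4,-0.4,-0.4]' --pt "0 0 -0.001" --pt "0 0 -0.001" --pt "0 0 -0.001" --yaw '[0,0,0]'

```text
time_s: 5.7
ee_pos: [578.7, -4.5, 45.1]
ee_rot: [180.0, 0.0, 98.5]
force: [-1.4, -0.5, 3.9]
gripper_width: 33.3
gripper_force: 15.0
```

```bash
python3 - <<'E'
from h import *
print(env.state()['force'],env.state()['ee_pos'])
g=eyes.grab_frame('scene')
b=g['frame'][205:325,165:300,::-1]
cv2.imwrite('pics/c3.png',cv2.resize(b,None,fx=5,fy=5,interpolation=cv2.INTER_CUBIC))
E
```

```text
[-1.35480513 -0.47164033  3.94704271] [578.72670985  -4.46052121  45.06898051]
```

View pics/c3.png

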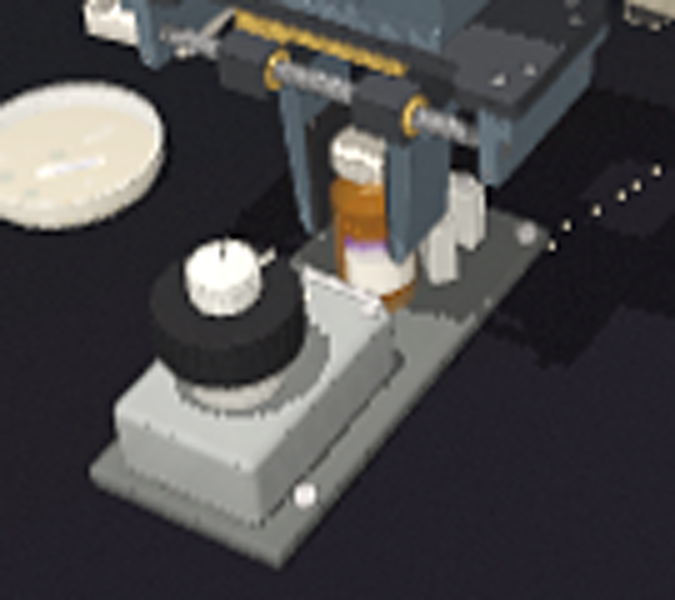

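The bottle stands on the bed at crop (375,230), between the jaw and the V, and contact shows as 3.9 N. I'll release it and lift.

Call:
send_rows --grip '[-0.1,0.1,0.3,0.4,0.4,0.4,0.4]' --pt "0 0 0" --pt "0 0 0" --pt "0 0 0" --pt "0 0 0" --pt "0 0 0" --pt "0 0 0" --pt "0 0 0" --yaw '[0,0,0,0,0,0,0]'

```text
time_s: 6.33
ee_pos: [578.5, -4.5, 44.4]
ee_rot: [-180.0, -0.0, 98.5]
force: [0.2, 0.3, 1.0]
gripper_width: 63.5
gripper_force: 0.0
```

Call:
send_rows --grip '[0.4,0.4,0.4,0.4,0.4,0.4,0.4,0.4]' --pt "0 0 0.02" --pt "0 0 0.05" --pt "0 0 0.08" --pt "0 0 0.11" --pt "0 0 0.14" --pt "-0.03 -0.03 0.14" --pt "-0.06 -0.06 0.14" --pt "-0.06 -0.06 0.14" --yaw '[0,0,0,0,0,0,0,0]'

```text
time_s: 7.0
ee_pos: [513.6, -67.5, 184.8]
ee_rot: [-179.8, 0.1, 98.4]
force: [-0.9, 0.4, -0.4]
gripper_width: 64.1
gripper_force: 0.0
```

Call:
send_rows --grip '[0.9,0.9,0.9,0.9,0.9,0.9,0.9,0.9]' --pt "-0.03 -0.03 0" --pt "-0.06 -0.06 0" --pt "-0.09 -0.09 0" --pt "-0.12 -0.12 0" --pt "-0.15 -0.15 0" --pt "-0.15 -0.18 0" --pt "-0.15 -0.18 0" --pt "-0.15 -0.18 0" --yaw '[0,0,0,0,0,0,0,0]'

```text
time_s: 7.67
ee_pos: [368.3, -245.6, 184.5]
ee_rot: [180.0, -0.0, 98.3]
force: [0.4, 1.4, -0.5]
gripper_width: 86.8
gripper_force: 0.0
```

```bash
python3 - <<'E'
from h import *
f=eyes.grab_frame('top');g=eyes.grab_frame('scene')
import pickle;pickle.dump((f,g),open('f2.pkl','wb'))
print(env.state()['time_s'],env.state()['torque'])
a=cv2.resize(f['frame'][185:250,168:268],None,fx=4,fy=4,interpolation=cv2.INTER_CUBIC)
b=cv2.resize(g['frame'][215:320,165:285],None,fx=3,fy=3,interpolation=cv2.INTER_CUBIC)
c=np.zeros((320,780,3),np.uint8);c[:260,:400]=a;c[:315,400:760]=b
cv2.imwrite('pics/c4.png',c[:,:,::-1])
m=(f['frame'].min(2)>150).astype(np.uint8)
n,l,st,ce=cv2.connectedComponentsWithStats(m[185:250,168:268])
for i in range(1,n):
    if st[i,4]>8:p=ce[i]+[168,185];print(st[i],p.round(1),onz(f,*p,88).round(1),onz(f,*p,101).round(1))
E
```

```text
7.7667 [ 0.07540589 -0.09570258 -0.04608144]
[78 13  4  3 12] [247.5 199. ] [606.5 -61.   88. ] [603.3 -61.8 101. ]
[ 29  19  18  25 238] [207.8 215.9] [560.6  42.7  88. ] [558.1  40.7 101. ]
[ 52  18  28  20 320] [235.  210.8] [574.6 -28.5  88. ] [571.8 -29.6 101. ]
[15 24 11 11 90] [188.  213.9] [565.7  95.   88. ] [563.1  92.4 101. ]
[47 24  5 13 42] [217.3 215.5] [561.8  17.8  88. ] [559.2  16.  101. ]
[12 37 16  9 68] [185.  227.3] [530.  101.4  88. ] [527.8  98.7 101. ]
[82 39  4  4 13] [251.4 225.6] [535.1 -72.2  88. ] [532.8 -72.8 101. ]
[20 48  5  4 16] [190.  234.5] [511.1  87.7  88. ] [509.1  85.1 101. ]
```

View pics/c4.png

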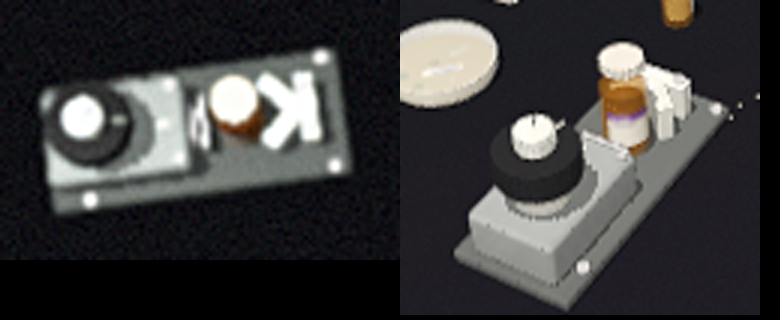

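The bottle stands free at top crop (237,105), between the jaw (203,120) and the V (290,110). The inner knob re-measures at (563,92.5). Next I'll move over the ring.

Call:
send_rows --grip '[0.95,0.95,0.95,0.95,0.95,0.95,0.95,0.95]' --pt "0.015 0.026 0" --pt "0.034 0.06 0" --pt "0.053 0.092 0" --pt "0.072 0.125 0" --pt "0.091 0.158 0" --pt "0.11 0.19 0" --pt "0.129 0.223 0" --pt "0.148 0.256 0" --yaw '[0,0,0,0,0,0,0,0]'

```text
time_s: 8.43
ee_pos: [516.8, 15.2, 184.4]
ee_rot: [-180.0, -0.0, 98.7]
force: [1.3, -0.8, 0.2]
gripper_width: 89.1
gripper_force: 0.0
```

Call:
send_rows --grip '[0.95,0.95,0.95,0.95,0.95,0.95,0.95]' --pt "0.018 0.031 0" --pt "0.034 0.06 0" --pt "0.047 0.082 0" --pt "0.047 0.082 -0.02" --pt "0.047 0.082 -0.04" --pt "0.047 0.082 -0.04" --pt "0.047 0.082 -0.04" --yaw '[0,0,0,0,0,0,0]'

```text
time_s: 9.02
ee_pos: [562.4, 94.9, 143.5]
ee_rot: [-179.8, -0.0, 98.6]
force: [0.8, 0.3, 0.2]
gripper_width: 89.0
gripper_force: 0.0
```

Call:
send_rows --grip '[0.95,0.95]' --pt "0 0 0" --pt "0 0 0" --yaw '[0,0]'

```text
time_s: 9.18
ee_pos: [564.2, 93.9, 145.9]
ee_rot: [179.9, -0.0, 98.5]
force: [0.8, -0.2, 0.4]
gripper_width: 89.0
gripper_force: 0.0
```

Call:
send_rows --grip '[0.95,0.95,0.95,0.95,0.95,0.95,0.95]' --pt "-0.001 -0.001 -0.015" --pt "-0.001 -0.001 -0.035" --pt "-0.001 -0.001 -0.055" --pt "-0.001 -0.001 -0.07" --pt "-0.001 -0.001 -0.08" --pt "-0.001 -0.001 -0.088" --pt "-0.001 -0.001 -0.088" --yaw '[0,0,0,0,0,0,0]'

```text
time_s: 9.77
ee_pos: [562.1, 92.3, 55.8]
ee_rot: [-179.9, -0.0, 98.5]
force: [-0.8, -0.7, -0.1]
gripper_width: 89.2
gripper_force: 0.0
```

Call:
send_rows --grip '[0.95,0.95,0.95]' --pt "0 0 0" --pt "0 0 0" --pt "0 0 0" --yaw '[0,0,0]'

```text
time_s: 10.02
ee_pos: [563.3, 92.6, 57.5]
ee_rot: [179.9, 0.0, 98.5]
force: [-0.7, -0.8, -0.3]
gripper_width: 88.6
gripper_force: 0.0
```

Call:
send_rows --grip '[0.6,0.35,0.15,0.1,0.1,0.1,0.1,0.1]' --pt "0 0 0" --pt "0 0 0" --pt "0 0 0" --pt "0 0 0" --pt "0 0 0" --pt "0 0 0" --pt "0 0 0" --pt "0 0 0" --yaw '[0,0,0,0,0,0,0,0]' --grip_force 10

```text
time_s: 10.68
ee_pos: [564.3, 92.8, 56.7]
ee_rot: [179.8, 0.0, 98.5]
force: [5.1, 1.0, -3.2]
gripper_width: 55.6
gripper_force: 10.0
```

```bash
python3 - <<'E'
from h import *
s=env.state();print(s['time_s'],s['ee_pos'],s['ee_rot'],s['force'],s['torque'],s['gripper_width'],s['gripper_force'])
E
```

```text
10.6833 [564.30675411  92.77022024  56.70240194] [1.79776795e+02 1.43401217e-03 9.85031348e+01] [ 5.12607727  1.00169183 -3.18210374] [ 0.18868162 -0.9070492   0.08427519] 55.55622419015895 9.999880246168686
```

Call:
send_rows --grip '[0.1,0.1,0.1,0.1,0.1,0.1]' --pt "0.001 0 0" --pt "0.0015 0 0" --pt "0.0015 0 0" --pt "0.0015 0 0" --pt "0.0015 0 0" --pt "0.0015 0 0" --yaw '[0,0,0,0,0,0]' --grip_force 35

```text
time_s: 11.18
ee_pos: [564.3, 92.7, 56.7]
ee_rot: [179.9, -0.0, 98.5]
force: [2.3, 3.4, 0.3]
gripper_width: 54.8
gripper_force: 35.0
```

```bash
cat > st.py <<'E'
from h import *
s=env.state();print(round(s['time_s'],2),s['ee_pos'].round(1),s['ee_rot'].round(2),s['force'].round(1),s['torque'].round(3),s['gripper_width'].round(1),s['gripper_force'].round(1))
E
python3 st.py
```

```text
Traceback (most recent call last):
  File "st.py", line 2, in <module>
    s=env.state();print(round(s['time_s'],2),s['ee_pos'].round(1),s['ee_rot'].round(2),s['force'].round(1),s['torque'].round(3),s['gripper_width'].round(1),s['gripper_force'].round(1))
                                                                                                                                ^^^^^^^^^^^^^^^^^^^^^^^^
AttributeError: 'float' object has no attribute 'round'
```

Call:
send_rows --grip '[0.1,0.1,0.1,0.1,0.1]' --pt "0 0 0" --pt "0 0 0" --pt "0 0 0" --pt "0 0 0" --pt "0 0 0" --yaw '[-2,-4,-6,-8,-10]'

```text
time_s: 11.6
ee_pos: [564.3, 92.8, 56.7]
ee_rot: [179.9, -0.0, 88.4]
force: [2.8, 3.2, -0.3]
gripper_width: 54.9
gripper_force: 35.0
```

```bash
python3 st.py
```

```text
Traceback (most recent call last):
  File "st.py", line 2, in <module>
    s=env.state();print(round(s['time_s'],2),s['ee_pos'].round(1),s['ee_rot'].round(2),s['force'].round(1),s['torque'].round(3),s['gripper_width'].round(1),s['gripper_force'].round(1))
                                                                                                                                ^^^^^^^^^^^^^^^^^^^^^^^^
AttributeError: 'float' object has no attribute 'round'
```

Call:
send_rows --grip '[0.1,0.1,0.1,0.1,0.1]' --pt "0 0 0" --pt "0 0 0" --pt "0 0 0" --pt "0 0 0" --pt "0 0 0" --yaw '[0,0,0,0,0]'

```text
time_s: 12.02
ee_pos: [564.3, 92.7, 56.6]
ee_rot: [180.0, -0.0, 88.5]
force: [3.4, 3.1, 0.8]
gripper_width: 55.1
gripper_force: 35.0
```

```bash
python3 st.py
```

```text
Traceback (most recent call last):
  File "st.py", line 2, in <module>
    s=env.state();print(round(s['time_s'],2),s['ee_pos'].round(1),s['ee_rot'].round(2),s['force'].round(1),s['torque'].round(3),s['gripper_width'].round(1),s['gripper_force'].round(1))
                                                                                                                                ^^^^^^^^^^^^^^^^^^^^^^^^
AttributeError: 'float' object has no attribute 'round'
```

```bash
cat > st.py <<'E'
from h import *
s=env.state();print(round(s['time_s'],2),*[np.round(s[k],3) for k in('ee_pos','ee_rot','force','torque','gripper_width','effort')])
E
python3 st.py
```

```text
12.02 [564.287  92.733  56.636] [ 1.79958e+02 -3.50000e-02  8.84760e+01] [3.377 3.136 0.776] [ 0.557 -0.69  -0.257] 55.098 [ -1.344 -43.122 -16.104  -0.773   1.223  -0.237]
```

Call:
send_rows --grip '[0.1,0.1,0.1,0.1,0.1,0.1,0.1]' --pt "0 0 0" --pt "0 0 0" --pt "0 0 0" --pt "0 0 0" --pt "0 0 0" --pt "0 0 0" --pt "0 0 0" --yaw '[-2,-4,-6,-8,-10,-12,-14]'

```text
time_s: 12.6
ee_pos: [564.3, 92.7, 56.7]
ee_rot: [179.9, -0.0, 74.5]
force: [4.1, 4.5, 0.6]
gripper_width: 55.3
gripper_force: 35.0
```

```bash
python3 st.py
```

```text
12.6 [564.342  92.693  56.674] [ 1.79945e+02 -1.30000e-02  7.45030e+01] [4.065 4.486 0.566] [ 0.612 -0.67   0.353] 55.288 [ -1.995 -43.161 -16.091  -0.497   1.219  -0.054]
```

Call:
send_rows --grip '[0.1,0.1,0.1,0.1,0.1]' --pt "0 0 0" --pt "0 0 0" --pt "0 0 0" --pt "0 0 0" --pt "0 0 0" --yaw '[0,0,0,0,0]'

```text
time_s: 13.02
ee_pos: [564.3, 92.7, 56.6]
ee_rot: [180.0, -0.0, 74.5]
force: [3.7, 4.5, 0.2]
gripper_width: 54.9
gripper_force: 35.0
```

```bash
python3 st.py; python3 - <<'E'
from h import *
f=eyes.grab_frame('top');g=eyes.grab_frame('scene')
import pickle;pickle.dump((f,g),open('f3.pkl','wb'))
b=cv2.resize(g['frame'][205:325,165:300],None,fx=5,fy=5,interpolation=cv2.INTER_CUBIC)
cv2.imwrite('pics/c5.png',b[:,:,::-1])
E
```

```text
13.02 [564.323  92.688  56.641] [ 1.79962e+02 -4.00000e-02  7.45130e+01] [3.659 4.467 0.156] [ 0.641 -0.699 -0.226] 54.902 [ -1.664 -42.959 -15.818  -0.81    1.321  -0.148]
```

View pics/c5.png

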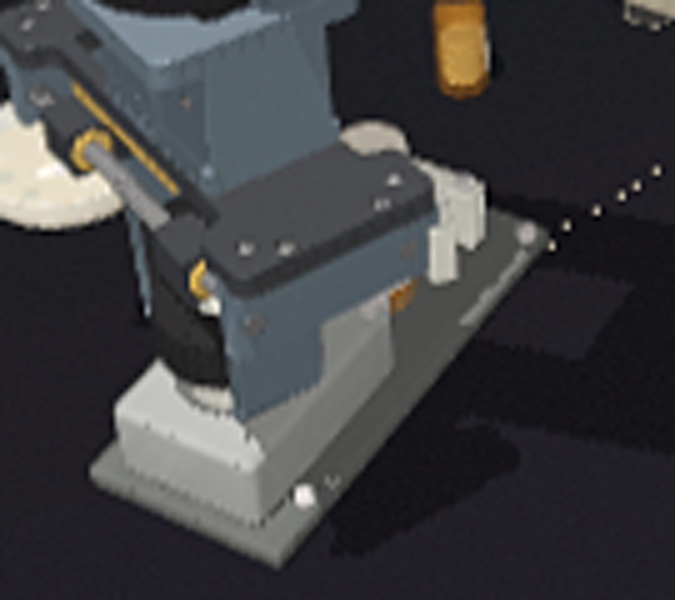

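The gripper hides the ring here, but the bottle still shows behind the jaw at (400,295). I'll check how the reading settles at rest.

Call:
send_rows --grip '[0.1,0.1,0.1,0.1,0.1,0.1]' --pt "0 0 0" --pt "0 0 0" --pt "0 0 0" --pt "0 0 0" --pt "0 0 0" --pt "0 0 0" --yaw '[0,0,0,0,0,0]'

```text
time_s: 13.62
ee_pos: [564.3, 92.7, 56.6]
ee_rot: [180.0, -0.0, 74.5]
force: [3.2, 4.5, 1.9]
gripper_width: 54.9
gripper_force: 35.0
```

```bash
python3 st.py
```

```text
13.62 [564.299  92.706  56.615] [ 1.79967e+02 -4.00000e-02  7.45130e+01] [3.176 4.473 1.93 ] [ 0.617 -0.786 -0.162] 54.936 [ -1.668 -42.959 -15.818  -0.811   1.321  -0.147]
```

Call:
send_rows --grip '[0.1,0.1,0.1,0.1,0.1,0.1,0.1,0.1]' --pt "0 0 0" --pt "0 0 0" --pt "0 0 0" --pt "0 0 0" --pt "0 0 0" --pt "0 0 0" --pt "0 0 0" --pt "0 0 0" --yaw '[-1,-2,-3,-4,-5,-6,-7,-8]'

```text
time_s: 14.28
ee_pos: [564.3, 92.7, 56.6]
ee_rot: [180.0, -0.0, 66.6]
force: [3.1, 4.1, 0.2]
gripper_width: 55.0
gripper_force: 35.0
```

```bash
python3 st.py
```

```text
14.28 [564.335  92.691  56.649] [ 1.79952e+02 -2.40000e-02  6.65650e+01] [3.123 4.119 0.217] [ 0.625 -0.701  0.303] 55.001 [ -2.223 -42.991 -15.813  -0.594   1.316   0.116]
```

Call:
send_rows --grip '[0.1,0.1,0.1,0.1,0.1,0.1,0.1,0.1]' --pt "0 0 0" --pt "0 0 0" --pt "0 0 0" --pt "0 0 0" --pt "0 0 0" --pt "0 0 0" --pt "0 0 0" --pt "0 0 0" --yaw '[0,0,0,0,0,0,0,0]'

```text
time_s: 14.95
ee_pos: [564.3, 92.7, 56.6]
ee_rot: [180.0, -0.0, 66.6]
force: [3.1, 4.1, 0.6]
gripper_width: 55.1
gripper_force: 35.0
```

```bash
python3 st.py
```

```text
14.95 [564.323  92.684  56.65 ] [ 1.79961e+02 -3.40000e-02  6.65620e+01] [3.058 4.063 0.614] [ 0.606 -0.726  0.101] 55.119 [ -1.949 -42.986 -15.817  -0.695   1.316   0.076]
```

```bash
cat > cap.py <<'E'
from h import *
import pickle,sys
f2,g2=pickle.load(open('f2.pkl','rb'))
def cen(g): return g['frame'].astype(np.float32)
V=np.array([578.8,-10,0]);y=np.array([-.148,.989,0])
P=[proj(g2,V+y*d+[0,0,88])[0].round(2) for d in (-2,0,2,4,6)]
def track(g,nm):
    a=cen(g2);b=cen(g)
    c=P[3];x0,y0=int(c[0])-9,int(c[1])-7
    t=a[y0:y0+8,x0:x0+19]
    k=8;T=cv2.resize(t,None,fx=k,fy=k,interpolation=cv2.INTER_CUBIC)
    S=cv2.resize(b[y0-7:y0+15,x0-7:x0+26],None,fx=k,fy=k,interpolation=cv2.INTER_CUBIC)
    r=cv2.matchTemplate(S,T,cv2.TM_CCOEFF_NORMED);_,v,_,l=cv2.minMaxLoc(r)
    print(nm,(np.array(l)/k-7).round(2),round(v,3))
if __name__=='__main__':
    print([p.tolist() for p in P])
    track(g2,'ref');track(pickle.load(open('f3.pkl','rb'))[1],'24deg')
    track(eyes.grab_frame('scene'),'now')
E
python3 cap.py
```

```text
[[240.51, 230.27], [239.98, 230.8], [239.46, 231.34], [238.93, 231.88], [238.39, 232.42]]
ref [0. 0.] 0.999
24deg [0.38 0.38] 0.885
now [ 0.25 -0.25] 0.988
```

Call:
send_rows --grip '[0.1,0.1,0.1,0.1,0.1,0.1,0.1,0.1]' --pt "0 0 0" --pt "0 0 0" --pt "0 0 0" --pt "0 0 0" --pt "0 0 0" --pt "0 0 0" --pt "0 0 0" --pt "0 0 0" --yaw '[-1,-2,-3,-4,-5,-6,-7,-8]'

```text
time_s: 15.67
ee_pos: [564.3, 92.7, 56.6]
ee_rot: [180.0, -0.0, 58.6]
force: [3.6, 3.7, 1.3]
gripper_width: 54.9
gripper_force: 35.0
```

```bash
python3 st.py
```

```text
15.67 [564.325  92.681  56.635] [ 1.79957e+02 -2.70000e-02  5.85640e+01] [3.641 3.748 1.306] [ 0.592 -0.692  0.305] 54.88 [ -2.208 -43.015 -15.816  -0.584   1.311   0.116]
```

Call:
send_rows --grip '[0.1,0.1,0.1,0.1,0.1,0.1,0.1,0.1]' --pt "0 0 0" --pt "0 0 0" --pt "0 0 0" --pt "0 0 0" --pt "0 0 0" --pt "0 0 0" --pt "0 0 0" --pt "0 0 0" --yaw '[0,0,0,0,0,0,0,0]'

```text
time_s: 16.33
ee_pos: [564.3, 92.7, 56.6]
ee_rot: [180.0, -0.0, 58.6]
force: [3.5, 3.6, 1.4]
gripper_width: 54.9
gripper_force: 35.0
```

```bash
python3 st.py; python3 cap.py|tail -1
```

```text
16.33 [564.332  92.692  56.644] [ 1.79964e+02 -3.80000e-02  5.85640e+01] [3.535 3.596 1.419] [ 0.599 -0.723  0.07 ] 54.909 [ -1.934 -43.009 -15.82   -0.684   1.311   0.076]
now [ 0.75 -0.75] 0.994
```

Call:
send_rows --grip '[0.1,0.1,0.1,0.1,0.1,0.1,0.1,0.1]' --pt "0 0 0" --pt "0 0 0" --pt "0 0 0" --pt "0 0 0" --pt "0 0 0" --pt "0 0 0" --pt "0 0 0" --pt "0 0 0" --yaw '[-1,-2,-3,-4,-5,-6,-7,-8]'

```text
time_s: 17.05
ee_pos: [564.3, 92.7, 56.7]
ee_rot: [180.0, -0.0, 50.6]
force: [4.2, 4.6, 0.5]
gripper_width: 55.3
gripper_force: 35.0
```

```bash
python3 st.py
```

```text
17.05 [564.347  92.675  56.658] [ 1.79958e+02 -3.50000e-02  5.05650e+01] [4.198 4.568 0.542] [ 0.635 -0.664  0.276] 55.259 [ -2.189 -43.036 -15.82   -0.574   1.304   0.117]
```

Call:
send_rows --grip '[0.1,0.1,0.1,0.1,0.1,0.1,0.1,0.1]' --pt "0 0 0" --pt "0 0 0" --pt "0 0 0" --pt "0 0 0" --pt "0 0 0" --pt "0 0 0" --pt "0 0 0" --pt "0 0 0" --yaw '[0,0,0,0,0,0,0,0]'

```text
time_s: 17.72
ee_pos: [564.4, 92.7, 56.7]
ee_rot: [180.0, -0.0, 50.6]
force: [3.8, 4.0, 1.4]
gripper_width: 55.1
gripper_force: 35.0
```

```bash
python3 st.py; python3 cap.py|tail -1
```

```text
17.72 [564.362  92.67   56.652] [ 1.79967e+02 -4.30000e-02  5.05640e+01] [3.833 4.039 1.414] [ 0.521 -0.726  0.057] 55.091 [ -1.919 -43.03  -15.824  -0.675   1.305   0.076]
now [ 1.   -1.25] 0.99
```

Call:
send_rows --grip '[0.1,0.1,0.1,0.1]' --pt "0 0 0" --pt "0 0 0" --pt "0 0 0" --pt "0 0 0" --yaw '[-1,-2,-3,-4]'

```text
time_s: 18.1
ee_pos: [564.4, 92.7, 56.7]
ee_rot: [180.0, -0.0, 46.6]
force: [3.2, 3.1, 1.7]
gripper_width: 54.9
gripper_force: 35.0
```

```bash
python3 st.py
```

```text
18.1 [564.363  92.671  56.663] [ 1.79959e+02 -3.80000e-02  4.65660e+01] [3.213 3.13  1.709] [ 0.629 -0.718  0.251] 54.884 [ -2.182 -43.045 -15.821  -0.571   1.301   0.117]
```

Call:
send_rows --grip '[0.1,0.1,0.1,0.1,0.1,0.1,0.1,0.1]' --pt "0 0 0" --pt "0 0 0" --pt "0 0 0" --pt "0 0 0" --pt "0 0 0" --pt "0 0 0" --pt "0 0 0" --pt "0 0 0" --yaw '[0,0,0,0,0,0,0,0]'

```text
time_s: 18.77
ee_pos: [564.4, 92.7, 56.6]
ee_rot: [180.0, -0.0, 46.6]
force: [3.2, 3.8, 1.0]
gripper_width: 55.3
gripper_force: 35.0
```

```bash
python3 st.py; python3 cap.py|tail -1
```

```text
18.77 [564.361  92.687  56.648] [ 1.7997e+02 -4.4000e-02  4.6567e+01] [3.249 3.819 1.001] [ 0.559 -0.725  0.058] 55.254 [ -1.908 -43.041 -15.825  -0.67    1.301   0.076]
now [ 1.12 -1.5 ] 0.993
```

Call:
send_rows --grip '[0.1,0.1,0.1,0.1]' --pt "0 0 0" --pt "0 0 0" --pt "0 0 0" --pt "0 0 0" --yaw '[-1,-2,-3,-4]'

```text
time_s: 19.15
ee_pos: [564.4, 92.7, 56.7]
ee_rot: [180.0, -0.0, 42.6]
force: [3.6, 2.5, 1.4]
gripper_width: 55.2
gripper_force: 35.0
```

```bash
python3 st.py
```

```text
19.15 [564.354  92.664  56.67 ] [ 1.79962e+02 -4.00000e-02  4.25640e+01] [3.627 2.522 1.45 ] [ 0.586 -0.685  0.259] 55.21 [ -2.17  -43.055 -15.823  -0.566   1.297   0.116]
```

Call:
send_rows --grip '[0.1,0.1,0.1,0.1,0.1,0.1,0.1,0.1]' --pt "0 0 0" --pt "0 0 0" --pt "0 0 0" --pt "0 0 0" --pt "0 0 0" --pt "0 0 0" --pt "0 0 0" --pt "0 0 0" --yaw '[0,0,0,0,0,0,0,0]'

```text
time_s: 19.82
ee_pos: [564.4, 92.6, 56.6]
ee_rot: [180.0, -0.0, 42.6]
force: [3.1, 4.3, 1.7]
gripper_width: 54.8
gripper_force: 35.0
```

```bash
python3 st.py; python3 cap.py|tail -1
```

```text
19.82 [564.365  92.649  56.647] [ 1.79971e+02 -4.50000e-02  4.25670e+01] [3.141 4.274 1.665] [ 0.61  -0.686  0.091] 54.829 [ -1.898 -43.051 -15.827  -0.665   1.298   0.076]
now [ 1.25 -1.75] 0.994
```

Call:
send_rows --grip '[0.1,0.1,0.1,0.1]' --pt "0 0 0" --pt "0 0 0" --pt "0 0 0" --pt "0 0 0" --yaw '[-1,-2,-3,-4]'

```text
time_s: 20.2
ee_pos: [564.4, 92.6, 56.6]
ee_rot: [180.0, -0.0, 38.6]
force: [3.0, 4.1, 0.9]
gripper_width: 55.1
gripper_force: 35.0
```

```bash
python3 st.py
```

```text
20.2 [564.358  92.622  56.646] [ 1.79966e+02 -4.00000e-02  3.85630e+01] [2.952 4.119 0.937] [ 0.591 -0.692  0.279] 55.12 [ -2.166 -43.063 -15.826  -0.56    1.293   0.119]
```

Call:
send_rows --grip '[0.1,0.1,0.1,0.1,0.1,0.1,0.1,0.1]' --pt "0 0 0" --pt "0 0 0" --pt "0 0 0" --pt "0 0 0" --pt "0 0 0" --pt "0 0 0" --pt "0 0 0" --pt "0 0 0" --yaw '[0,0,0,0,0,0,0,0]'

```text
time_s: 20.87
ee_pos: [564.4, 92.7, 56.7]
ee_rot: [180.0, -0.0, 38.6]
force: [3.0, 3.3, 1.3]
gripper_width: 55.3
gripper_force: 35.0
```

```bash
python3 st.py; python3 cap.py|tail -1
```

```text
20.87 [564.367  92.65   56.653] [ 1.79973e+02 -4.70000e-02  3.85720e+01] [2.978 3.266 1.269] [ 0.591 -0.754  0.106] 55.275 [ -1.89  -43.06  -15.829  -0.66    1.294   0.078]
now [ 1.38 -1.75] 0.992
```

Call:
send_rows --grip '[0.1,0.1,0.1,0.1]' --pt "0 0 0" --pt "0 0 0" --pt "0 0 0" --pt "0 0 0" --yaw '[-1,-2,-3,-4]'

```text
time_s: 21.25
ee_pos: [564.4, 92.6, 56.7]
ee_rot: [180.0, -0.0, 34.6]
force: [3.2, 4.5, 1.6]
gripper_width: 54.8
gripper_force: 35.0
```

```bash
python3 st.py
```

```text
21.25 [564.384  92.639  56.666] [ 1.79964e+02 -4.40000e-02  3.45670e+01] [3.154 4.539 1.561] [ 0.613 -0.631  0.222] 54.772 [ -2.165 -43.072 -15.827  -0.553   1.289   0.127]
```

Call:
send_rows --grip '[0.1,0.1,0.1,0.1,0.1,0.1,0.1,0.1]' --pt "0 0 0" --pt "0 0 0" --pt "0 0 0" --pt "0 0 0" --pt "0 0 0" --pt "0 0 0" --pt "0 0 0" --pt "0 0 0" --yaw '[0,0,0,0,0,0,0,0]'

```text
time_s: 21.92
ee_pos: [564.4, 92.6, 56.7]
ee_rot: [180.0, -0.0, 34.6]
force: [3.0, 4.4, 0.7]
gripper_width: 55.0
gripper_force: 35.0
```

```bash
python3 st.py; python3 cap.py|tail -1
```

```text
21.92 [564.363  92.626  56.669] [ 1.79974e+02 -4.80000e-02  3.45710e+01] [2.958 4.409 0.67 ] [ 0.6   -0.704  0.032] 54.978 [ -1.893 -43.069 -15.83   -0.651   1.29    0.087]
now [ 1.75 -1.75] 0.993
```

Call:
send_rows --grip '[0.1,0.1,0.1,0.1]' --pt "0 0 0" --pt "0 0 0" --pt "0 0 0" --pt "0 0 0" --yaw '[-0.5,-1,-1.5,-2]'

```text
time_s: 22.3
ee_pos: [564.4, 92.6, 56.6]
ee_rot: [180.0, -0.0, 32.6]
force: [3.5, 3.5, 1.0]
gripper_width: 54.8
gripper_force: 35.0
```

```bash
python3 st.py
```

```text
22.3 [564.373  92.645  56.639] [ 1.79966e+02 -4.30000e-02  3.25970e+01] [3.537 3.535 0.981] [ 0.607 -0.698  0.329] 54.765 [ -2.202 -43.075 -15.828  -0.539   1.287   0.243]
```

Call:
send_rows --grip '[0.1,0.1,0.1,0.1,0.1,0.1,0.1,0.1]' --pt "0 0 0" --pt "0 0 0" --pt "0 0 0" --pt "0 0 0" --pt "0 0 0" --pt "0 0 0" --pt "0 0 0" --pt "0 0 0" --yaw '[0,0,0,0,0,0,0,0]'

```text
time_s: 22.97
ee_pos: [564.4, 92.6, 56.6]
ee_rot: [180.0, -0.0, 32.6]
force: [3.6, 3.5, 1.1]
gripper_width: 55.4
gripper_force: 35.0
```

```bash
python3 st.py; python3 cap.py|tail -1
for i in 1 2 3 4 5 6; do python3 -c "
from h import *
eyes.grab_frame('scene');print(env.state()['torque'].round(3),env.state()['effort'][5])"; done
```

```text
22.97 [564.352  92.626  56.649] [ 1.7997e+02 -4.4000e-02  3.2600e+01] [3.57  3.516 1.114] [ 0.593 -0.628  0.198] 55.389 [ -2.06  -43.075 -15.829  -0.587   1.287   0.222]
now [ 1.88 -1.75] 0.99
[ 0.578 -0.624  0.224] 0.22236561868339777
[ 0.578 -0.695  0.252] 0.22235625889152288
[ 0.578 -0.654  0.239] 0.22238375153392553
[ 0.611 -0.671  0.295] 0.2223838772624731
[ 0.603 -0.651  0.216] 0.22236225195229053
[ 0.598 -0.68   0.273] 0.22238746751099825
```

Call:
send_rows --grip '[0.1,0.1]' --pt "0 0 0" --pt "0 0 0" --yaw '[-1,-2]'

```text
time_s: 23.48
ee_pos: [564.4, 92.6, 56.6]
ee_rot: [180.0, -0.0, 30.6]
force: [4.1, 4.4, 1.2]
gripper_width: 55.2
gripper_force: 35.0
```

```bash
python3 st.py
```

```text
23.48 [564.382  92.642  56.64 ] [ 1.79965e+02 -4.30000e-02  3.05830e+01] [4.103 4.354 1.244] [ 0.616 -0.647  0.377] 55.155 [ -2.252 -43.08  -15.828  -0.523   1.285   0.183]
```

Call:
send_rows --grip '[0.1,0.1,0.1,0.1,0.1,0.1,0.1,0.1]' --pt "0 0 0" --pt "0 0 0" --pt "0 0 0" --pt "0 0 0" --pt "0 0 0" --pt "0 0 0" --pt "0 0 0" --pt "0 0 0" --yaw '[0,0,0,0,0,0,0,0]'

```text
time_s: 24.15
ee_pos: [564.4, 92.6, 56.6]
ee_rot: [180.0, -0.0, 30.6]
force: [3.6, 3.7, 1.1]
gripper_width: 55.1
gripper_force: 35.0
```

```bash
cat > avg.py <<'E'
from h import *
L=[]
for i in range(8):
    eyes.grab_frame('scene');L.append(env.state()['torque'])
print('avg',np.mean(L,0).round(3),np.std(L,0).round(3))
E
python3 st.py; python3 cap.py|tail -1;python3 avg.py
```

```text
24.15 [564.351  92.642  56.631] [ 1.79977e+02 -4.40000e-02  3.05840e+01] [3.613 3.653 1.089] [ 0.606 -0.612  0.142] 55.104 [ -1.964 -43.078 -15.831  -0.617   1.285   0.151]
now [ 2.   -1.62] 0.986
avg [ 0.6   -0.681  0.152] [0.032 0.033 0.022]
```

Call:
send_rows --grip '[0.1,0.1,0.1]' --pt "0 0 0" --pt "0 0 0" --pt "0 0 0" --yaw '[-0.5,-1.5,-2.5]'

```text
time_s: 24.85
ee_pos: [564.3, 92.6, 56.6]
ee_rot: [180.0, -0.0, 28.1]
force: [2.8, 4.1, 1.1]
gripper_width: 55.3
gripper_force: 35.0
```

```bash
python3 st.py
```

```text
24.85 [564.346  92.629  56.638] [ 1.79965e+02 -4.00000e-02  2.80940e+01] [2.816 4.079 1.135] [ 0.625 -0.676  0.41 ] 55.336 [ -2.296 -43.086 -15.829  -0.501   1.282   0.23 ]
```

Call:
send_rows --grip '[0.1,0.1,0.1,0.1,0.1,0.1,0.1,0.1]' --pt "0 0 0" --pt "0 0 0" --pt "0 0 0" --pt "0 0 0" --pt "0 0 0" --pt "0 0 0" --pt "0 0 0" --pt "0 0 0" --yaw '[0,0,0,0,0,0,0,0]'

```text
time_s: 25.52
ee_pos: [564.3, 92.6, 56.6]
ee_rot: [180.0, -0.0, 28.1]
force: [3.5, 3.6, 0.9]
gripper_width: 55.3
gripper_force: 35.0
```

```bash
python3 st.py; python3 cap.py|tail -1;python3 avg.py
```

```text
25.52 [564.348  92.628  56.633] [ 1.79976e+02 -4.30000e-02  2.80950e+01] [3.536 3.63  0.913] [ 0.604 -0.655  0.222] 55.314 [ -2.01  -43.083 -15.831  -0.596   1.283   0.193]
now [ 2.12 -1.62] 0.966
avg [ 0.58  -0.675  0.202] [0.017 0.023 0.021]
```

About 10 N on the V block by the torque, so I'll release the ring and lift straight up.

Call:
send_rows --grip '[0.25,0.4,0.6,0.8,0.9,0.9,0.9,0.9]' --pt "0 0 0" --pt "0 0 0" --pt "0 0 0" --pt "0 0 0" --pt "0 0 0" --pt "0 0 0" --pt "0 0 0" --pt "0 0 0" --yaw '[0,0,0,0,0,0,0,0]'

```text
time_s: 26.63
ee_pos: [563.9, 92.4, 56.5]
ee_rot: [180.0, 0.0, 28.0]
force: [-0.1, -0.2, -0.9]
gripper_width: 86.5
gripper_force: 0.0
```

Call:
send_rows --grip '[0.9,0.9,0.9,0.9,0.9,0.9,0.9,0.9]' --pt "0 0 0.01" --pt "0 0 0.03" --pt "0 0 0.06" --pt "0 0 0.09" --pt "0 0 0.12" --pt "0 0 0.14" --pt "-0.03 -0.03 0.14" --pt "-0.06 -0.06 0.14" --yaw '[0,0,0,0,0,0,0,0]'

```text
time_s: 27.3
ee_pos: [506.3, 33.8, 198.7]
ee_rot: [179.9, -0.3, 28.2]
force: [-0.7, -0.8, -1.6]
gripper_width: 86.8
gripper_force: 0.0
```

Call:
send_rows --grip '[0.9,0.9,0.9,0.9,0.9,0.9,0.9,0.9]' --pt "-0.03 -0.03 0" --pt "-0.06 -0.06 0" --pt "-0.09 -0.09 0" --pt "-0.12 -0.12 0" --pt "-0.13 -0.15 0" --pt "-0.13 -0.18 0" --pt "-0.13 -0.2 0" --pt "-0.13 -0.2 0" --yaw '[0,0,0,0,0,0,0,0]'

```text
time_s: 27.97
ee_pos: [375.2, -169.5, 197.6]
ee_rot: [179.8, -0.0, 27.8]
force: [0.3, 1.1, -0.5]
gripper_width: 86.6
gripper_force: 0.0
```

```bash
python3 st.py; python3 cap.py|tail -1; python3 - <<'E'
from h import *
f=eyes.grab_frame('top');g=eyes.grab_frame('scene')
a=cv2.resize(f['frame'][185:250,168:268],None,fx=4,fy=4,interpolation=cv2.INTER_CUBIC)
b=cv2.resize(g['frame'][215:320,165:285],None,fx=3,fy=3,interpolation=cv2.INTER_CUBIC)
c=np.zeros((320,780,3),np.uint8);c[:260,:400]=a;c[:315,400:760]=b
cv2.imwrite('pics/c6.png',c[:,:,::-1])
E
```

```text
27.97 [ 375.215 -169.538  197.588] [ 1.79813e+02 -4.30000e-02  2.77720e+01] [ 0.299  1.108 -0.481] [-0.006 -0.024  0.004] 86.597 [-1.0070e+00 -2.6120e+01 -2.1737e+01 -1.1300e-01 -1.4000e-02 -3.0400e-01]
now [ 1.75 -1.88] 0.994
```

View pics/c6.png

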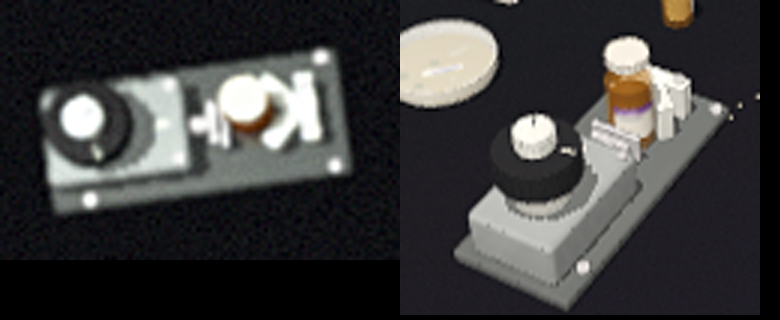

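The bottle is seated upright against the V and the jaw is on it (crop (245,105)). The ring's pointer has turned about 70° clockwise to (97,152), and the inner mark is unchanged. I'm handing in.

```bash
python3 -c "
from workcell import env
print(env.job_done())"
```

```text
the job is handed in; nothing more can be done
None
```

The bottle stands upright in the V, clamped at about 10 N (judged from torque and ring angle, not measured directly). Only the outer ring was turned, about 70° clockwise, and the job is handed in, but the call returned no verdict.

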